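# Kick down the balance bike's stand and hold the frame upright

## Task

The wooden balance-bike frame on the bench leans on the cork pad of its tipping cradle. While it still leans there, flip its red kickstand down past its spring's centre until it snaps fully down; then grip the seat stub in the fingers, raise the frame until it stands upright and finish while still holding it there, since it tips back if let go. Do not let it swing over to the far side, and leave the loose things around it where they are.

Things in the scene. Friction and masses are not known exactly. Their poses are not given: they have to be found in the camera images.
- cradle: Cradle fixed to the bench: plywood plate 180 x 350 x 12 mm (x, y, z), dark cheeks (50 x 20 mm, 120 mm high) at y = +-155 mm that carry the tip axle, and at x = -40 mm a dark post with a cork pad. Origin: centre of its underside; z up; y along the frame and the tip axle, which lies 105 mm above the origin; x level, to the kickstand's side, away from the robot. May be yawed 20 degrees.
- frame (a joint): Lean of the frame about the tip axle, rad: 0 = upright; +0.40 = leaning on the cork pad, top towards the cradle's -x (the robot); far stop at -0.35. It swings freely: its weight (about 0.9 kg) tips it back on the pad from upright; well past upright it falls to the far side. Raising it takes about 1 N at the stub.
- tip_axle (a point): The frame: striped laminated plank 22 mm thick (x), 270 mm long (y), from 20 mm below to 45 mm above the tip axle; aluminium hub 62 mm across (axis along x) at y = -100, z = +12 mm, from x = -48 to +14 mm, its axle to -63 and +27 mm. Origin on the tip axle midway along; axes are the cradle's when upright and lean with the frame (z up the stub).
- stub_grip (a point): Where to grip the seat stub: on its centre line, 125 mm above the tip axle. The stub is a pale wooden post, 28 mm thick (x) and 40 mm wide (y), at x = 0, y = +85 mm in the frame, rising from the plank (45 mm above the axle) to its top 162 mm above the axle. Axes lean with the frame: z up the stub, x across its thickness.
- kickstand (a joint): Turn of the kickstand about its pivot, rad: 0 = folded up, pointing along the frame's -y; 1.57 = pointing down along the frame's -z; stops at 0 and 1.6 (fully down). An over-centre spring drives it back to 0 below about 0.75 and snaps it to 1.6 beyond; pushing it at 75 mm from the pivot takes 1 to 2 N.
- kick_pivot (a point): Pivot of the kickstand, on the leg's centre line; fixed in the frame at x = 45, y = 30, z = 30 mm; it turns about the frame's x axis. From its tail a brass and steel spring strut rises to a dark post on the stub at y = 67, z = 63 mm, standing out to x = 47 mm; keep clear of it.
- kick_press (a point): Point on the centre line of the red leg (12 mm round bar; with its 18 mm round black rubber foot its tip is 110 mm from the pivot), 75 mm from the pivot, where it can be pressed down.
- trivet: Bystander: round wooden board with light and dark stripes, 170 mm across, 28 mm high. Origin: centre of its underside.
- tape: Bystander: roll of pale masking tape lying flat, 100 mm across, 25 mm high. Origin: centre of its underside.
- glue: Bystander: white glue bottle with orange cap, 56 mm across, 160 mm high. Origin: centre of its underside.
- spare_hub: Bystander: spare aluminium hub standing on end, 62 mm across, 62 mm high. Origin: centre of its underside.
- mallet: Bystander: wooden mallet lying down; head 62 x 100 x 65 mm centred at x = +100 mm, round handle to x = -110 mm. Origin: midway along it, on its underside.
- sander: Bystander: cork sanding block, 110 x 60 x 30 mm. Origin: centre of its underside.
- wrench: Bystander: steel wrench lying along its x, about 200 mm long. Origin: midway along it, on its underside.

How it is judged:
On the way, in this order (a step that is already met when the one before it is completed fails the run):
1. the kickstand is snapped fully down while the frame still leans on its pad (value of joint kickstand above 1.4 rad and value of joint frame above 0.25 rad), for 0.2 s.
2. the seat stub is gripped and the frame stands upright (value of joint kickstand above 1.4 rad and value of joint frame between -0.1 and 0.1 rad and contact force between the fingers and frame_c0 above 3 N), for 0.2 s.
At the end, for the whole second after the job is handed in: The kickstand is down (over 1.4 rad), the frame is within 0.1 rad (6 degrees) of upright and still, and the fingers hold the seat stub with more than 3 N through the last second (all of step 2 and velocity of joint frame between -0.1 and 0.1 rad/s); the arm keeps its last pose, push and grip.
It fails at once if the frame swings over to the far side (more than 0.2 rad past upright) (value of joint frame below -0.2 rad).
It fails at once if a loose bystander is pushed more than 40 mm away (distance of any of trivet, tape, glue, spare_hub, mallet, sander, wrench from where it was at the start of the episode above 0.04 m).
It also fails if it takes over 42 s, if anything falls off the work surface, if the arm or the gripper's body presses on something with over 40 N, if the wrist force passes 120 N, or if a joint passes its speed limit or range.

## Robot

A 6-joint arm with a two-finger parallel gripper is mounted at the origin on the work surface. World frame = base frame: x ahead of the robot, y to its left, z up, the work surface at z = 0. Lengths are in m, angles in rad, forces in N, time in s.
With the tool pointing down it reaches from about 0.3 to 0.85 m from the base axis. Payload 5.4 kg.
Tool frame: the origin (TCP) lies on the centre line of the jaws, within the pads' length; the fingertips stand 14 mm ahead of it and the grasp point (between the pads) lies 5 mm behind it; z points along the fingers, y is the line along which they close (so a half turn about z gives the same grasp; the last joint's range is limited). The gripper opens to 85 mm and grips with 20 to 120 N. Pads are 22 mm wide; open, the fingers measure 114 mm over their backs; the gripper's body (76 mm by 85 mm) begins 54 mm behind the grasp point. The pads swing forward as they close: fully open they stand 13 mm farther back than shut.
Start: joints at [1.14, 0.158, 1.597, -0, 1.386, -0.21], TCP at [0.126, 0.561, 0.245] pointing down, gripper open.
Joint ranges: [-2.91, 2.91], [-0.94, 2.29], [0.18, 2.7], [-1.29, 4.43], [0.17, 2.64], [-3, 3]. Speed limits (rad/s): [2.57, 2.57, 3.14, 3.14, 3.14, 3.14].

## Interface

Orientations are given as a unit quaternion [x, y, z, w].
In Python, from bench import state, camera, camera_params, sign_off, find_in gives the robot as it stands.
- The arm moves only by the tool play_rows, never from a script. Its argument "moves" is a list of rows, each a list of 2 entries, a list of its own where there are three numbers: the shift along the world's x, y, z in cm, then the turn, a rotation vector about the world's x, y, z in degrees. A call has 1 to 8 rows; each row is the pose to reach, as a shift and turn from the pose commanded when the call began; what a row does not reach only later rows make up. A row lasts 1/10 s, in which the tool goes at most 50 mm and 8.59 degrees, less where a joint would pass 70% of its speed; a pose out of reach is approached as far as the arm can. A call with a gripper value outside its range is refused whole. "fingers" is the opening, from 0 (shut) to 1 (fully open), set as the call begins (left out, the last holds). The fingers move at their own pace and stop on an object; "squeeze" is the grip in N (left out, the last holds). Time passes only in rows, so rows that repeat a pose let the fingers close. It gives the time, the measured TCP pose, the force, the opening and the grip force at its end, in the units of the state.
- state(): the state, without advancing time (a new reading comes with each control period).
- camera(name): name is "side" or "top" or "wrist"; returns the picture (384x512x3 uint8, blue, green, red); there is no depth.
- camera_params(name): a dict with "intrinsics" (3x3 intrinsics, pixels), "world_from_camera" (4x4, takes a point from camera to world coordinates); the wrist camera has in their place "tool_from_camera" (4x4, takes a point from camera to tool coordinates, whose origin is the TCP and whose axes are the flange's). Camera axes: x right, y down, z forward; pixel columns grow to the right and rows downward; lengths in m; the calibration is good to about 2 mm. A picture is of the moment at which its call begins: read the wrist's pose just before it. camera_params takes no time and is no camera call.
- sign_off(): hands the job in; it is judged then, once.
Trained networks look in the newest picture that a camera, given by its name, has taken for a name from the list of things; names that differ only in an ending like _2 or _b are one class to them, and where a whole thing is asked for, a point or a joint stands for the part that bears it (a point fixed in the world has none). Each returns a list of dicts, best first, with "conf" (0 to 1); they miss things now and then, are a little off and sometimes report something else, mostly with a low value. They report only what shows in the picture. A call takes as long as a camera call.
- find_in(camera, name): "xyz" ([x, y, z] in m, in world coordinates, good to about 4 mm: the middle of the surface that is visible of it).
The state is a dict: "time": time; "joint_pos": joint angles; "qvel": joint speeds; "effort": joint torques, N m; "position": TCP position; "ee_rot": TCP orientation; "ft_force": force on the tool from outside, world axes, zero at the start; "ft_torque": the same for the moment, N m; "gripper_width": finger opening in m; "gripper_force": force on a finger pad.
Only numpy, scipy, OpenCV 4.12 (cv2) and the standard library are available. Lean on these libraries where they do the work, as an engineer would, in place of code of your own. Each camera call takes 0.05 s, during which the arm holds its last target. There are 200 camera calls.

## Working session

There is one attempt and no reset: what is moved stays moved. The work goes in short steps, Python scripts to look and compute and a tool call to move; the robot and the scene stay as the last step left them, time stands still between calls to the robot, and variables do not carry over. Pictures are saved under pics/ and viewed, at most 10 in all, crops included, and the job is handed in when it is done.

Besides the shell and the picture viewer there is one more tool, called by a JSON object that holds its "method" and its "body", one argument or row to a line. play_rows: Moves the arm, as the interface text tells. Its arguments: {"type":"object","properties":{"moves":{"type":"array","items":{"type":"array"}},"fingers":{"type":"number"},"squeeze":{"type":"number"}},"required":["moves"]}

```bash
mkdir -p pics
cat > h.py <<'E'
from bench import *
import numpy as np, cv2
E
python3 - <<'E'
from h import *
s=state(); print(s)
for c in ["side","top"]:
    cv2.imwrite(f"pics/{c}1.png",camera(c))
    for n in ["cradle","frame","tip_axle","stub_grip","kick_pivot","kick_press","kickstand"]+(["trivet","tape","glue","spare_hub","mallet","sander","wrench"] if c=="top" else []):
        print(c,n,[(np.round(d["xyz"],3).tolist(),round(d["conf"],2)) for d in find_in(c,n)[:2]])
    p=camera_params(c); print(np.round(p["intrinsics"],1).tolist(),np.round(p["world_from_camera"],3).tolist())
E
```

```text
{'time': 0.0, 'joint_pos': array([ 1.13989180e+00,  1.59098789e-01,  1.59823443e+00, -4.19729322e-06,
        1.38618977e+00, -2.10114831e-01]), 'qvel': array([ 0.00031087, -0.00129932,  0.00046652,  0.00036869, -0.00108118,
       -0.00082465]), 'effort': array([-1.48086096e-03, -3.95994508e+01, -3.31433916e+01, -2.45489355e-04,
        8.32978432e-03, -1.07142387e-05]), 'position': array([0.12571005, 0.56050157, 0.24428782]), 'ee_rot': array([ 1.10170318e-01,  9.93912254e-01, -9.16670095e-04, -3.02120072e-04]), 'ft_force': array([-0.20678141, -0.28703433, -0.68044215]), 'ft_torque': array([ 0.00683061,  0.0498608 , -0.00625602]), 'gripper_force': 0.0, 'gripper_width': 0.08568346151348293}
side cradle [([0.516, -0.077, 0.01], 0.92), ([0.779, 0.065, 0.062], 0.21)]
side frame [([0.513, -0.044, 0.148], 0.6)]
side tip_axle [([0.513, -0.05, 0.146], 0.78), ([0.551, -0.067, 0.158], 0.73)]
side stub_grip [([0.513, -0.047, 0.144], 0.8)]
side kick_pivot [([0.551, -0.072, 0.153], 0.64)]
side kick_press [([0.547, -0.069, 0.16], 0.49), ([0.562, -0.452, 0.048], 0.49)]
side kickstand [([0.559, -0.
[... 356 characters left out ...]
2)]
top stub_grip [([0.514, -0.046, 0.15], 0.62)]
top kick_pivot [([0.552, -0.062, 0.152], 0.45)]
top kick_press [([0.55, -0.06, 0.152], 0.54)]
top kickstand [([0.551, -0.059, 0.153], 0.42)]
top trivet [([0.51, 0.481, 0.029], 0.56)]
top tape [([0.674, 0.34, 0.026], 0.79)]
top glue [([0.382, 0.433, 0.104], 0.64)]
top spare_hub [([0.778, 0.083, 0.068], 0.71), ([0.514, -0.045, 0.15], 0.47)]
top mallet [([0.546, -0.423, 0.061], 0.62)]
top sander [([0.773, -0.063, 0.033], 0.64)]
top wrench [([0.38, -0.44, 0.011], 0.51)]
[[356.1, 0.0, 255.8], [0.0, 356.1, 192.6], [0.0, 0.0, 1.0]] [[0.125, -0.971, 0.204, 0.285], [-0.992, -0.122, 0.028, -0.011], [-0.002, -0.206, -0.979, 1.375], [0.0, 0.0, 0.0, 1.0]]
```

Run:
```python
from h import *
for c,(x,y,w,h) in {"side":(120,100,260,195),"top":(160,60,200,150)}.items():
    im=cv2.imread(f"pics/{c}1.png")[y:y+h,x:x+w]
    cv2.imwrite(f"pics/{c}1c.png",cv2.resize(im,(800,600),interpolation=cv2.INTER_CUBIC))
```

```text
(no output)
```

View pics/side1c.png

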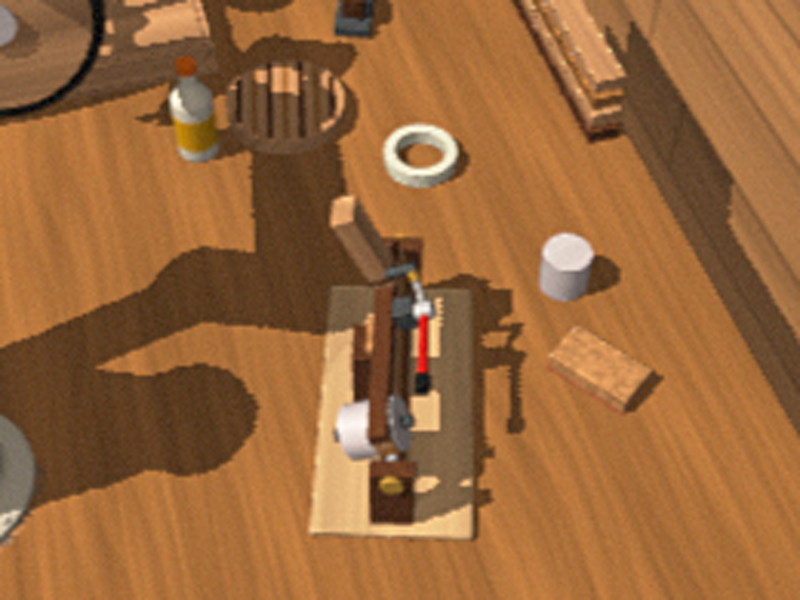

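View pics/top1c.png

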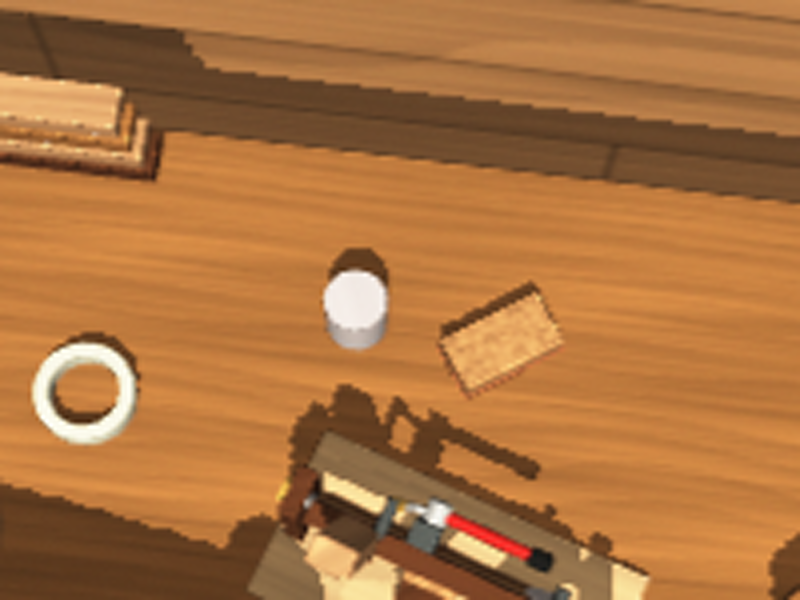

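The side crop shows the plate corners at about (330,287), (472,290), (473,538) and (311,532). The pivot is near (424,310) and the foot near (422,382). In the top crop the pivot is at (437,515) and the foot at (541,559). I'll fit the cradle pose to these.

```bash
cat >> h.py <<'E'
from scipy.optimize import least_squares
from scipy.spatial.transform import Rotation as R
def proj(c,P):
    p=camera_params(c); W=np.linalg.inv(p["world_from_camera"]); q=W[:3,:3]@P+W[:3,3]; q=p["intrinsics"]@q; return q[:2]/q[2]
def fr(v,a=0.4):   # frame -> cradle
    x,y,z=v; c,s=np.cos(a),np.sin(a); return np.array([x*c-z*s,y,.105+x*s+z*c])
def cw(v,p):
    c,s=np.cos(p[2]),np.sin(p[2]); return np.array([p[0]+c*v[0]-s*v[1],p[1]+s*v[0]+c*v[1],v[2]])
E
python3 - <<'E'
from h import *
S=lambda u,v:(120+u/3.0769,100+v/3.0769); T=lambda u,v:(160+u/4,60+v/4)
A=np.array
obs=[("side",A([-.09,.175,.012]),S(330,288)),("side",A([.09,.175,.012]),S(472,290)),("side",A([.09,-.175,.012]),S(473,536)),("side",A([-.09,-.175,.012]),S(311,531)),
("side",fr([.045,.03,.03]),S(424,310)),("side",fr([.045,-.071,.03]),S(422,382)),
("top",fr([.045,.03,.03]),T(437,515)),("top",fr([.045,-.071,.03]),T(541,559)),("top",A([.09,.175,.012]),T(327,433)),("top",A([.09,-.175,.012]),T(648,578))]
f=lambda p:np.concatenate([proj(c,cw(v,p))-A(o) for c,v,o in obs])
r=least_squares(f,[.51,-.05,-.3],loss="soft_l1"); print(r.x,np.degrees(r.x[2])); print(f(r.x).reshape(-1,2).round(1).tolist())
p=r.x
print("press",cw(fr([.045,-.045,.03]),p),"pivot",cw(fr([.045,.03,.03]),p),"stub",cw(fr([0,.085,.125]),p),"stub up",cw(fr([0,.085,.125],0),p))
E
```

```text
[ 0.52656704 -0.04134761 -0.31523724] -18.061763376171786
[[-0.4, -1.2], [-0.6, -0.6], [-0.4, 0.1], [-0.8, 0.2], [-0.3, 0.2], [-0.1, 1.1], [0.2, -1.1], [0.4, -0.1], [-0.3, -1.5], [0.6, -0.8]]
press [ 0.5409136  -0.0933586   0.15015566] pivot [ 0.56416675 -0.02205439  0.15015566] stub [0.506642   0.05455584 0.22013262] stub up [0.55292062 0.03946383 0.23      ]
```

{"method": "play_rows", "body": {
  "moves": [
    [[2, -3, 3.4], [0, 0, -1]],
    [[4, -6, 7], [0, 0, -2]],
    [[6, -9, 11], [0, 0, -3]],
    [[8, -12.5, 14], [0, 0, -4]],
    [[10.5, -17, 14], [0, 0, -5.4]],
    [[13, -21, 14], [0, 0, -5.4]],
    [[15.5, -25, 14], [0, 0, -5.4]],
    [[18, -29, 14], [0, 0, -5.4]]
  ],
  "fingers": 0,
  "squeeze": 40
}}

```text
time: 1.95
position: [0.3065, 0.2693, 0.3856]
ee_rot: [0.157, 0.988, 0.0, 0.001]
ft_force: [0.5, 0.0, 0.6]
gripper_width: -0.0001
gripper_force: 0.0
```

{"method": "play_rows", "body": {
  "moves": [
    [[2.6, -4.1, 0], [0, 0, 0]],
    [[5.2, -8.2, 0], [0, 0, 0]],
    [[7.8, -12.3, 0], [0, 0, 0]],
    [[10.4, -16.4, 0], [0, 0, 0]],
    [[13, -20.5, 0], [0, 0, 0]],
    [[15.6, -24.6, 0], [0, 0, 0]],
    [[18.2, -28.7, 0], [0, 0, 0]],
    [[20.8, -32.8, 0], [0, 0, 0]]
  ]
}}

```text
time: 2.75
position: [0.5147, -0.059, 0.3855]
ee_rot: [0.157, 0.988, 0.0, 0.0]
ft_force: [0.3, 0.5, -0.0]
gripper_width: -0.0002
gripper_force: 0.0
```

{"method": "play_rows", "body": {
  "moves": [
    [[2.5, -3.9, 0], [0, 0, 0]],
    [[2.5, -3.9, -4.5], [0, 0, 0]],
    [[2.5, -3.9, -9], [0, 0, 0]],
    [[2.5, -3.9, -13.5], [0, 0, 0]],
    [[2.5, -3.9, -18.5], [0, 0, 0]],
    [[2.5, -3.9, -18.5], [0, 0, 0]],
    [[2.5, -3.9, -18.5], [0, 0, 0]]
  ]
}}

```text
time: 3.45
position: [0.5389, -0.0959, 0.2009]
ee_rot: [0.157, 0.988, 0.0, -0.0]
ft_force: [-0.0, 0.0, 1.0]
gripper_width: -0.0002
gripper_force: 0.0
```

Run:
```python
from h import *
s=state(); print(s["position"],s["ft_force"])
im=camera("side")[150:285,190:370]; a=camera("wrist")
for n in ["kick_press","kick_pivot","stub_grip"]: print(n,[(np.round(d["xyz"],3).tolist(),round(d["conf"],2)) for c in("wrist","side") for d in find_in(c,n)[:1]])
o=np.hstack([cv2.resize(im,(400,300),interpolation=cv2.INTER_CUBIC),cv2.resize(a,(400,300))]); cv2.imwrite("pics/b.png",o)
```

```text
[ 0.53892598 -0.09593239  0.20093258] [-0.00377149  0.01147323  1.01035229]
kick_press [([0.55, -0.059, 0.156], 0.81), ([0.379, -0.436, 0.005], 0.69)]
kick_pivot [([0.554, -0.064, 0.155], 0.79), ([0.507, -0.076, 0.144], 0.31)]
stub_grip [([0.511, -0.058, 0.148], 0.71), ([0.505, -0.077, 0.142], 0.55)]
```

View pics/b.png

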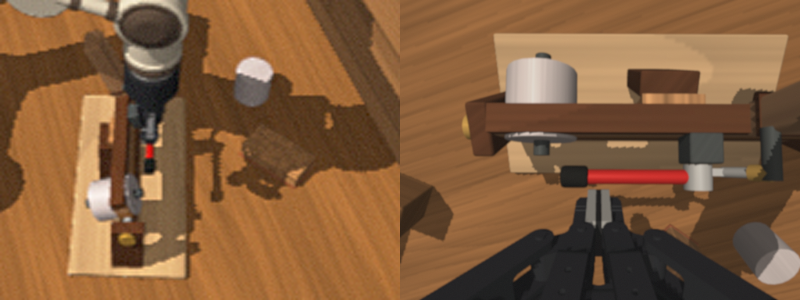

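The wrist view shows the shut fingers over the outer half of the red leg, clear of the hub and plank. The networks' leg point lies on the fitted line. I'll press along the arc next.

{"method": "play_rows", "body": {
  "moves": [
    [[0, 0, -2.7], [0, 0, 0]],
    [[0.3, -0.4, -3.9], [0, 0, 0]],
    [[0.7, -0.8, -5.3], [0, 0, 0]],
    [[1.2, -0.5, -6.3], [0, 0, 0]],
    [[1.8, -0.1, -7.3], [0, 0, 0]]
  ]
}}

```text
time: 4.35
position: [0.5572, -0.0972, 0.1269]
ee_rot: [0.157, 0.988, -0.0, -0.0]
ft_force: [-0.5, 0.6, 1.9]
gripper_width: 0.0005
gripper_force: 0.6
```

Run:
```python
from h import *
s=state(); print(s["position"],s["ft_force"])
im=camera("side")[150:285,190:370]; a=camera("wrist")
o=np.hstack([cv2.resize(im,(400,300),interpolation=cv2.INTER_CUBIC),cv2.resize(a,(400,300))]); cv2.imwrite("pics/c.png",o)
```

```text
[ 0.55724171 -0.09724833  0.12693575] [-0.52227132  0.60949867  1.86684276]
```

View pics/c.png

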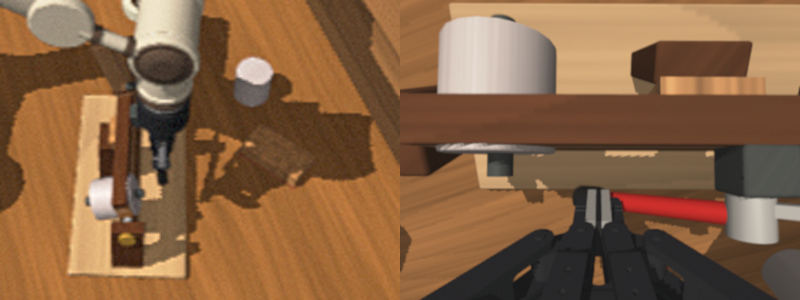

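The leg follows the fingertip and the plank still leans. I'll push on past the centre.

{"method": "play_rows", "body": {
  "moves": [
    [[0.4, 0.5, -0.7], [0, 0, 0]],
    [[0.8, 1.0, -1.3], [0, 0, 0]],
    [[1.2, 1.5, -1.8], [0, 0, 0]],
    [[1.6, 2.1, -2.3], [0, 0, 0]],
    [[2.0, 2.8, -2.7], [0, 0, 0]],
    [[2.0, 2.8, -2.7], [0, 0, 0]],
    [[2.0, 2.8, -2.7], [0, 0, 0]]
  ]
}}

```text
time: 5.15
position: [0.577, -0.0687, 0.1002]
ee_rot: [0.157, 0.988, -0.0, -0.0]
ft_force: [-0.7, -0.5, 0.6]
gripper_width: -0.0
gripper_force: 0.0
```

Run:
```python
from h import *
s=state(); print(s["position"],s["ft_force"])
im=camera("side")[150:285,190:370]; a=camera("wrist")
o=np.hstack([cv2.resize(im,(400,300),interpolation=cv2.INTER_CUBIC),cv2.resize(a,(400,300))]); cv2.imwrite("pics/d.png",o)
```

```text
[ 0.57698873 -0.06871345  0.10024244] [-0.73230789 -0.50637733  0.57193482]
```

View pics/d.png

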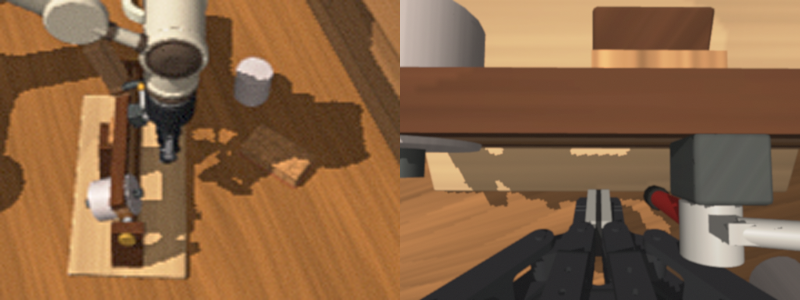

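The fingertip force is gone and the leg has swung under the pivot, so it has snapped down. I'll retreat straight up and check.

{"method": "play_rows", "body": {
  "moves": [
    [[0.6, -0.5, 4], [0, 0, 0]],
    [[0.6, -0.5, 9], [0, 0, 0]],
    [[0.6, -0.5, 14], [0, 0, 0]],
    [[0.6, -0.5, 19], [0, 0, 0]],
    [[0.6, -0.5, 24], [0, 0, 0]],
    [[0.6, -0.5, 27], [0, 0, 0]],
    [[0.6, -0.5, 27], [0, 0, 0]]
  ],
  "fingers": 1
}}

```text
time: 5.95
position: [0.5847, -0.0749, 0.3774]
ee_rot: [0.157, 0.988, -0.001, 0.006]
ft_force: [-0.4, -0.2, -0.2]
gripper_width: 0.0855
gripper_force: 0.0
```

Run:
```python
from h import *
s=state(); print(s["position"],s["ft_force"],s["joint_pos"].round(2))
p=[.5266,-.0413,-.3152]
c,sn=np.cos(p[2]),np.sin(p[2]); C=np.array([[c,-sn,0],[sn,c,0],[0,0,1]])
fx=C@[np.cos(.4),0,np.sin(.4)]; u=C@[-np.sin(.4),0,np.cos(.4)]
M=np.c_[np.cross(fx,-u),fx,-u]
print("rotvec deg",np.degrees((R.from_matrix(M)*R.from_quat(s["ee_rot"]).inv()).as_rotvec()).round(1))
g=cw(fr([0,.085,.125]),p)-.005*u
print("u",u.round(3),"g",g.round(4)); 
for d in(0,.09): print(d,"shift cm",((g+d*u-s["position"])*100).round(2))
im=camera("side")[130:265,190:370]; a=camera("wrist")
o=np.hstack([cv2.resize(im,(400,300),interpolation=cv2.INTER_CUBIC),cv2.resize(a,(400,300))]); cv2.imwrite("pics/e.png",o)
```

```text
[ 0.58470029 -0.07489037  0.37742477] [-0.42827472 -0.15941996 -0.22422819] [-0.33  0.14  1.36 -0.    1.63 -1.59]
rotvec deg [ 12.2 -22.3 -88.5]
u [-0.37   0.121  0.921] g [0.5085 0.054  0.2155]
0 shift cm [ -7.62  12.89 -16.19]
0.09 shift cm [-10.95  13.98  -7.9 ]
```

View pics/e.png

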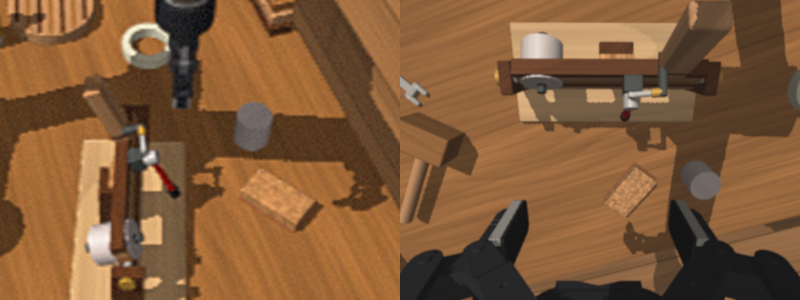

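The kickstand is fully down in both views and the frame still leans. I'll turn onto the stub axis.

{"method": "play_rows", "body": {
  "moves": [
    [[-1, 1.2, 0], [1, -1.9, -7.4]],
    [[-2, 2.4, 0], [2, -3.7, -14.8]],
    [[-3, 3.6, 0], [3, -5.6, -22.1]],
    [[-4, 4.8, 0], [4.1, -7.4, -29.5]],
    [[-5, 6, 0], [5.1, -9.3, -36.9]],
    [[-6, 7.2, 0], [6.1, -11.1, -44.2]]
  ]
}}

```text
time: 6.65
position: [0.5216, -0.0016, 0.3675]
ee_rot: [0.518, 0.849, 0.066, 0.083]
ft_force: [-0.7, -0.1, -0.6]
gripper_width: 0.0858
gripper_force: 0.0
```

{"method": "play_rows", "body": {
  "moves": [
    [[-1, 1.2, 0], [1, -1.9, -7.4]],
    [[-2, 2.4, 0], [2, -3.7, -14.8]],
    [[-3, 3.6, -1], [3, -5.6, -22.1]],
    [[-4, 4.8, -2], [4.1, -7.4, -29.5]],
    [[-5, 6, -3], [5.1, -9.3, -36.9]],
    [[-6.4, 7.2, -4], [6.1, -11.2, -44.3]],
    [[-6.4, 7.2, -4], [6.1, -11.2, -44.3]],
    [[-6.4, 7.2, -4], [6.1, -11.2, -44.3]]
  ]
}}

```text
time: 7.45
position: [0.4584, 0.0702, 0.3287]
ee_rot: [0.791, 0.579, 0.121, 0.156]
ft_force: [0.3, 0.3, -0.6]
gripper_width: 0.0855
gripper_force: 0.0
```

Run:
```python
from h import *
s=state(); print(s["position"],s["ft_force"],s["joint_pos"].round(2))
p=[.5266,-.0413,-.3152]
c,sn=np.cos(p[2]),np.sin(p[2]); C=np.array([[c,-sn,0],[sn,c,0],[0,0,1]])
fx=C@[np.cos(.4),0,np.sin(.4)]; u=C@[-np.sin(.4),0,np.cos(.4)]
M=np.c_[np.cross(fx,-u),fx,-u]
print("rotvec deg",np.degrees((R.from_matrix(M)*R.from_quat(s["ee_rot"]).inv()).as_rotvec()).round(1))
g=cw(fr([0,.085,.125]),p)-.005*u
for d in(0,.09): print(d,"shift cm",((g+d*u-s["position"])*100).round(2))
a=camera("wrist"); cp=camera_params("wrist"); T=np.array(cp["tool_from_camera"]); K=np.array(cp["intrinsics"])
W=np.eye(4); W[:3,:3]=R.from_quat(s["ee_rot"]).as_matrix(); W[:3,3]=s["position"]; V=np.linalg.inv(W@T)
for x in(-.014,.014):
  for y in(.065,.105):
    q=K@(V[:3,:3]@cw(fr([x,y,.162]),p)+V[:3,3]); q=q[:2]/q[2]; print(q.round(0)); cv2.circle(a,(int(q[0]),int(q[1])),3,(0,255,0),-1)
cv2.imwrite("pics/f.png",a)
```

```text
[0.45841575 0.0701598  0.32874379] [ 0.31986252  0.34854515 -0.56602049] [-0.05 -0.47  2.04 -0.1   1.19  0.27]
rotvec deg [-0.6  0.  -0.5]
0 shift cm [  5.01  -1.62 -11.32]
0.09 shift cm [ 1.68 -0.53 -3.03]
[241. 236.]
[241. 185.]
[279. 236.]
[281. 185.]
```

View pics/f.png

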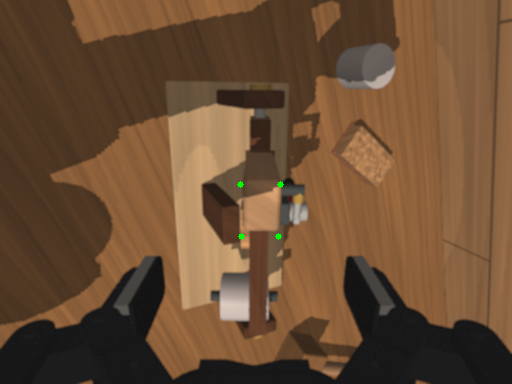

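The projected stub-top corners fall on the stub's top face at columns 241–281, within about 4 mm, and the jaws straddle it. I'll descend along its axis.

{"method": "play_rows", "body": {
  "moves": [
    [[1.2, -0.4, -2.7], [0, 0, 0]],
    [[2.4, -0.8, -5.4], [0, 0, 0]],
    [[3.6, -1.1, -8.1], [0, 0, 0]],
    [[4.3, -1.3, -9.7], [0, 0, 0]],
    [[5, -1.5, -11.3], [0, 0, 0]],
    [[5, -1.5, -11.3], [0, 0, 0]],
    [[5, -1.5, -11.3], [0, 0, 0]]
  ]
}}

```text
time: 8.2
position: [0.5094, 0.0543, 0.2176]
ee_rot: [0.792, 0.577, 0.121, 0.157]
ft_force: [0.4, 0.3, 1.4]
gripper_width: 0.0852
gripper_force: 0.0
```

{"method": "play_rows", "body": {
  "moves": [
    [[0, 0, 0], [0, 0, 0]],
    [[0, 0, 0], [0, 0, 0]],
    [[0, 0, 0], [0, 0, 0]],
    [[0, 0, 0], [0, 0, 0]],
    [[0, 0, 0], [0, 0, 0]],
    [[0, 0, 0], [0, 0, 0]]
  ],
  "fingers": 0,
  "squeeze": 40
}}

```text
time: 8.8
position: [0.509, 0.0551, 0.2179]
ee_rot: [0.792, 0.577, 0.122, 0.157]
ft_force: [-4.8, 0.3, 5.6]
gripper_width: 0.0279
gripper_force: 40.2
```

Gripped, with 28 mm between the pads, which matches the stub. I'll raise it about the tip axle.

{"method": "play_rows", "body": {
  "moves": [
    [[0.53, -0.17, 0.22], [0.9, 2.7, 0]],
    [[1.07, -0.35, 0.41], [1.8, 5.4, 0]],
    [[1.62, -0.53, 0.57], [2.7, 8.2, 0]],
    [[2.18, -0.71, 0.71], [3.55, 10.9, 0]],
    [[2.74, -0.89, 0.81], [4.4, 13.6, 0]],
    [[3.3, -1.08, 0.89], [5.3, 16.3, 0]],
    [[3.87, -1.26, 0.93], [6.2, 19.1, 0]],
    [[4.3, -1.4, 0.95], [7, 21.2, 0]]
  ]
}}

```text
time: 9.6
position: [0.5527, 0.0407, 0.2274]
ee_rot: [0.809, 0.588, 0.009, -0.0]
ft_force: [-0.5, -0.2, 3.1]
gripper_width: 0.0276
gripper_force: 41.2
```

{"method": "play_rows", "body": {
  "moves": [
    [[0, 0, 0], [0, 0, 0]],
    [[0, 0, 0], [0, 0, 0]],
    [[0, 0, 0], [0, 0, 0]],
    [[0, 0, 0], [0, 0, 0]],
    [[0, 0, 0], [0, 0, 0]]
  ]
}}

```text
time: 10.1
position: [0.5524, 0.0408, 0.2274]
ee_rot: [0.809, 0.588, 0.009, 0.001]
ft_force: [-0.3, -0.6, 4.4]
gripper_width: 0.0276
gripper_force: 41.6
```

Run:
```python
from h import *
s=state(); print(s["position"],s["ft_force"],s["gripper_force"],s["gripper_width"])
p=[.5266,-.0413,-.3152]; c,sn=np.cos(p[2]),np.sin(p[2])
z=R.from_quat(s["ee_rot"]).as_matrix()[:,2]; print("tool lean",np.arcsin(c*z[0]+sn*z[1]))
print("target tcp",cw(fr([0,.085,.12],0),p))
im=camera("side"); 
cv2.imwrite("pics/g.png",cv2.resize(im[130:265,190:370],(800,600),interpolation=cv2.INTER_CUBIC))
```

```text
[0.5523806  0.04081672 0.22743797] [-0.3489728  -0.55588134  4.40832039] 41.5874969959259 0.027623543783471864
tool lean 0.012440810580001939
target tcp [0.55295056 0.03951242 0.225     ]
```

View pics/g.png

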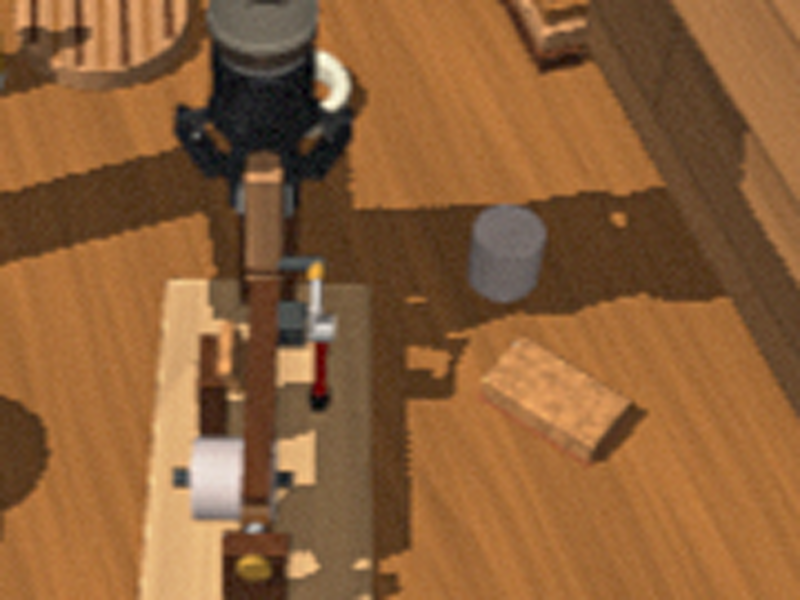

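Run:
```python
from h import *
p=[.5266,-.0413,-.3152]
for v in([.045,.03,.03],[.045,.03,-.071],[.045,-.071,.03],[0,.085,.045]):
    print(v,((proj("side",cw(fr(v,0),p))-[190,130])*4.444).round(0))
```

```text
[0.045, 0.03, 0.03] [319. 328.]
[0.045, 0.03, -0.071] [316. 402.]
[0.045, -0.071, 0.03] [318. 435.]
[0, 0.085, 0.045] [264. 259.]
```

The foot at (319,400) matches the "down" prediction (316,402), and the frame matches upright. The grip is 41 N and the frame is still, so I'm handing in.

```bash
python3 -c "
from bench import *
print(sign_off())"
```

```text
the job is handed in; nothing more can be done
None
```

The kickstand is snapped down and the frame stands upright in the fingers at about 41 N, with no contact with the loose things that I saw; the job is handed in at about 10 s on the robot's clock, and no verdict came back.

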